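# Hold the cast lever level over the painting fixture

## Robot

A 6-joint arm with a two-finger parallel gripper is mounted at the origin on a cart in front of the work surface, level with it; the furniture and walls round the work are solid. World frame = base frame: x ahead of the robot, y to its left, z up, the work surface at z = 0. Lengths are in mm, angles in rad, forces in N, time in s.
With the tool pointing down it reaches from about 300 to 775 mm from the base axis. Payload 14.6 kg.
Tool frame: the origin (TCP) lies at the very end of the fingers, on their centre line; the grasp point (between the pads) lies 19 mm behind it; z points along the fingers, x is the direction in which the jaws open and shut, and the axes are right-handed (so a half turn about z gives the same grasp; the last joint's range is limited). The gripper opens to 85 mm and grips with 20 to 120 N. Pads are 22 mm wide; open, the fingers measure 114 mm over their backs; the gripper's body (76 mm by 85 mm) begins 54 mm behind the grasp point. The pads swing forward as they close: fully open they stand 13 mm farther back than shut.
Start: joints at [-1.354, 0.3, 1.521, -0, 1.321, -0.067], TCP at [153.996, -527.991, 231.281] pointing down, gripper open.
Joint ranges: [-3.03, 3.03], [-0.79, 2.21], [0.23, 2.52], [-1.04, 4.18], [0, 3.07], [-2.55, 2.55]. Speed limits (rad/s): [2.22, 2.22, 2.57, 3.14, 3.14, 3.14].

## Interface

Orientations are given as a rotation vector (axis times angle).
In Python, from plant import state, vision, ticket gives the robot as it stands.
- The arm moves only by the shell command python3 -m crank 'ROWS' [OPENING] [FORCE]. ROWS is JSON, a list that holds one entry, the list of rows, each a list of 6 numbers: the shift along the tool's x, y, z normalised to -1 to 1, where 1 is 0.02 m, then the turn, a rotation vector about the tool's x, y, z normalised to -1 to 1, where 1 is 6 degrees. In form: [[[x, y, z, wx, wy, wz], ...]]. A call has 1 to 10 rows; each row shifts and turns the commanded pose from where the row before left it, along the tool's axes as they then stand; what a row does not reach is not made up. A row lasts 1/8 s, in which the tool goes at most 62.5 mm and 10.7 degrees, less where a joint would pass 70% of its speed; a pose out of reach is approached as far as the arm can. A call with a number of a shift or a turn outside -1 to 1 is refused whole. A call with a gripper value outside its range is refused whole. OPENING is the closure, from 0 (fully open) to 1 (shut), set as the call begins (- or left out, the last holds). The fingers move at their own pace and stop on an object; FORCE is the grip in N (left out, the last holds). Time passes only in rows, so rows that do not move let the fingers close. It gives the time, the measured TCP pose, the force and the opening at its end, in the units of the state.
- state(): the state, without advancing time (a new reading comes with each control period).
- vision.camera(name): name is "side" or "top"; returns a dict with "pixels" (400x640x3 uint8, red, green, blue), "fov_y" (degrees; the focal length in pixels is half the picture's height over the tangent of half this angle, whatever the lens; pixels are square), "cx", "cy" (the principal point, pixels), "rvec" (rotation vector, rad) and "tvec" (3), from world to camera coordinates, as OpenCV has them. Camera axes: x right, y down, z forward; pixel columns grow to the right and rows downward; lengths in mm; the calibration is good to about 2 mm. A picture is of the moment at which its call begins. There is no depth.
- ticket.close_job(): hands the job in, once; it reports no verdict.
The state is a dict: "t": time; "joint_positions": joint angles; "qvel": joint speeds; "joint_efforts": joint torques, N m; "tool_pos": TCP position; "tcp_rot": TCP orientation; "contact_force": force on the tool from outside, world axes, zero at the start; "torque": the same for the moment, N m; "opening": finger opening in mm.
Only numpy, scipy, OpenCV 4.12 (cv2) and the standard library are available. Lean on these libraries where they do the work, as an engineer would, in place of code of your own. Each camera call takes 0.05 s, during which the arm holds its last target. There are 200 camera calls.

## Task

First swing the hold-down arm of the painting fixture well clear, about a quarter turn toward your side. Then pick up the cast lever at its balance point and hold it level about 4 cm above the fixture, its big boss over the round seat and its small eye over the forked rest, without the lever touching the fixture, so that a colleague can push masking plugs in from below: finish while still holding it still in the air. Leave everything else on the bench where it stands.

Things in the scene. Friction and masses are not known exactly. Their poses are not given: they have to be found in the camera images.
- lever: Loose dark cast lever, 0.3 to 0.55 kg: straight bar with a big bored boss (52 mm diameter) at one end and a small bored eye (26 mm) at the other, both 44 mm tall, centres 180 mm apart. Bar 16 mm wide (12 mm in the last third), 20 mm deep, underside 12 mm off the bench. Origin at underside level below the balance point; x axis from boss to eye, z up.
- lever_balance (a point): The lever's balance point (centre of mass), in the middle of the bar's width and depth: 54 mm from the boss centre toward the eye (28 mm out from the boss's rim), 22 mm above the underside. The bar is 16 mm wide here. x axis from boss to eye. Grasp within about 1 cm of it; the middle of the lever's length is 30 mm away.
- lever_boss (a point): Centre of the boss, half-way up (22 mm above its underside).
- lever_eye (a point): Centre of the eye, half-way up (22 mm above its underside).
- fixture: Painting fixture fixed to the bench: light metal base plate 90 x 330 x 12 mm with a round seat and a forked rest, 180 mm apart, and a swing arm on a post beyond the rest. Origin at bench level midway between seat and rest; y axis runs from the seat to the rest and on to the post; the x axis points away from the robot.
- seat (a point): Centre of the top of the round tubular seat (46 mm diameter), 35 mm above the bench. The lever's boss belongs over it.
- rest (a point): Centre of the floor of the forked rest, 35 mm above the bench; its two prongs, 38 mm apart inside, rise 11 mm higher. The lever's eye belongs over it.
- hinge (a point): Top of the post on which the swing arm turns, on its vertical axis, 145 mm from the fixture's origin along the fixture's y, 89 mm above the bench.
- knob (a point): Grip knob at the swing arm's tip: upright black cylinder, 22 mm diameter, from about 85 to 128 mm above the bench, fixed to the arm (it does not spin). This point is on its axis, 109 mm above the bench, 130 mm from the hinge axis.
- swing_arm (a joint): Angle of the swing arm, rad: 0 = lying over the fixture (pointing from post to seat, bar 70 to 80 mm above the bench), growing as its tip swings toward the robot, clockwise seen from above; stop at 1.65, clear beyond 1.2. Stays where it is left; about 1 N at the knob moves it.
- air_cap: spray-gun air cap, 30 mm wide and 24 mm tall, bystander; origin under its middle
- sample_tin_0: closed sample tin, 67 mm wide, 73 mm tall, bystander; origin under its middle
- tape_roll_0: roll of masking tape lying flat, 105 mm wide, 24 mm high, bystander; origin under its middle
- sanding_block: foam sanding block, 63x110x22 mm, bystander; origin under its middle
- mixing_cup_1: small mixing cup, 75 mm wide, 86 mm tall, bystander; origin under its middle
- pot_black_0: black pot with side handle, 72x94x114 mm, bystander; origin under its middle
Not all that is in view belongs to the job. Of the things that look like the lever, the larger one is meant.

How it is judged (in metres and radians):
On the way, in this order (a step that is already met when the one before it is completed fails the run):
1. the hold-down arm is swung clear (beyond 1.2 rad) while the lever still lies on the bench (value of joint swing_arm above 1.2 rad and height (world z) of lever_balance below 0.04 m), for 0.2 s.
2. the lever is lifted off the bench, gripped at its balance point (height (world z) of lever_balance above 0.06 m and contact force between the fingers and lever above 1 N and horizontal distance between the grasp point and lever_balance below 0.02 m), for 0.2 s.
At the end, for the whole second after the job is handed in: Arm beyond 1.2 rad; lever gripped within 20 mm (in plan) of its balance point, level within 0.10 rad, still; boss and eye each within 20 mm (in plan) of seat and rest; boss underside 20 to 60 mm above the seat; fixture and its arm not touched by the lever (value of joint swing_arm above 1.2 rad and contact force between the fingers and lever above 1 N and horizontal distance between the grasp point and lever_balance below 0.02 m and angle between lever's own z axis and vertical below 0.1 rad and horizontal distance between lever_boss and seat below 0.02 m and horizontal distance between lever_eye and rest below 0.02 m and z of lever_boss in the frame of fixture between 0.077 and 0.117 m and contact force between lever and fixture below 0.1 N and linear speed of lever below 0.03 m/s and angular speed of lever below 0.15 rad/s); the arm keeps its last pose, push and grip.
It fails at once if a bystander is pushed away (moved over 30 mm) (distance of any of air_cap, sample_tin_0, tape_roll_0, sanding_block, mixing_cup_1, pot_black_0 from where it was at the start of the episode above 0.03 m).
It fails at once if a bystander is tipped over (angle between any of air_cap, sample_tin_0, tape_roll_0, sanding_block, mixing_cup_1, pot_black_0's own z axis and vertical above 0.5 rad).
It also fails if it takes over 58 s, if anything falls off the work surface, if the arm or the gripper's body presses on something with over 40 N, if the wrist force passes 120 N, or if a joint passes its speed limit or range.

## Working session

There is one attempt and no reset: what is moved stays moved. The work goes in short steps, Python scripts to look and compute and a shell command to move; the robot and the scene stay as the last step left them, time stands still between calls to the robot, and variables do not carry over. Pictures are saved under pics/ and viewed, about 8 in all and at most 12, crops included, and the job is handed in when it is done.

```bash
ls; mkdir -p pics; cat > h.py <<'E'
import numpy as np, cv2
from plant import state, vision, ticket
def cam(n):
    c=vision.camera(n); p=np.ascontiguousarray(c["pixels"][:,:,::-1])
    R=cv2.Rodrigues(np.array(c["rvec"],float))[0]; f=200/np.tan(np.radians(c["fov_y"])/2)
    K=np.array([[f,0,c["cx"]],[0,f,c["cy"]],[0,0,1]]); return p,K,R,np.array(c["tvec"],float).ravel()
def onplane(c,uv,z):
    _,K,R,t=c; d=R.T@np.linalg.inv(K)@np.array([uv[0],uv[1],1.]); o=-R.T@t
    return o+d*(z-o[2])/d[2]
def proj(c,P):
    _,K,R,t=c; q=K@(R@np.array(P,float)+t); return q[:2]/q[2]
E
python3 - <<'E'
from h import *
for n in("top","side"):
    c=cam(n); cv2.imwrite(f"pics/{n}0.png",c[0]); print(n,c[1][0,0],-c[2].T@c[3],c[2].round(2).tolist())
s=state();print(s)
E
```

```text
pics
top 408.5455078803986 [  60.07192499  201.59624559 1617.34752872] [[-0.47, -0.88, -0.01], [-0.83, 0.45, -0.35], [0.31, -0.16, -0.94]]
side 499.3197775491813 [  180.79357163 -1429.22221438  1311.20945304] [[0.97, -0.26, 0.0], [-0.16, -0.62, -0.76], [0.2, 0.74, -0.64]]
{'t': 0.1, 'joint_positions': array([-1.35359648e+00,  3.00406297e-01,  1.52155034e+00, -1.81591804e-05,
        1.32074160e+00, -6.66004234e-02]), 'qvel': array([ 0.00063177, -0.00052784, -0.00043747, -0.00011871,  0.00120951,
        0.00083577]), 'joint_efforts': array([ 1.20100842e-03, -5.44376850e+01, -3.62371230e+01, -7.65790605e-05,
        3.02293382e-03,  3.19694914e-05]), 'tool_pos': array([ 153.94591493, -527.7738873 ,  230.76987632]), 'tcp_rot': array([-2.51271802e+00,  1.88451759e+00,  1.33460740e-03]), 'contact_force': array([ 0.49426859, -0.2293479 ,  0.31550771]), 'torque': array([-0.00720334, -0.02229158,  0.01124141]), 'opening': 85.47590817631499}
```

View pics/top0.png

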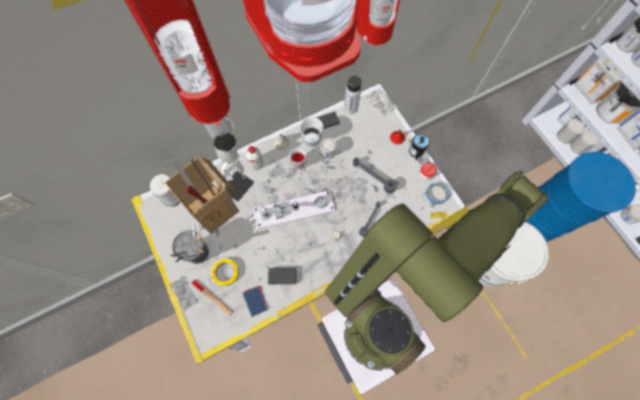

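View pics/side0.png

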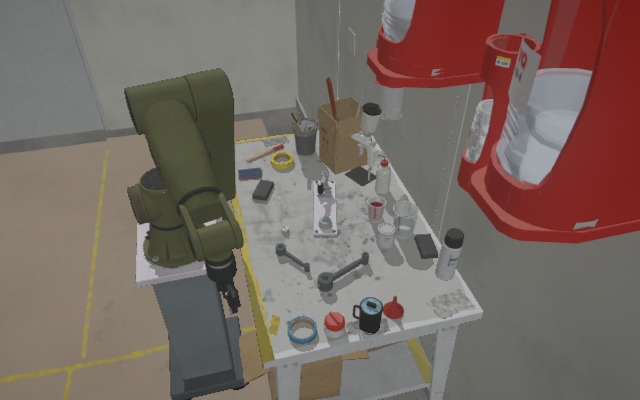

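The top view shows the fixture around (292,209). The larger lever runs from its boss at about (391,184) to its eye at about (357,162), and the smaller decoy is near (372,218). In the side view the larger lever runs from (325,281) to (365,259). I'll zoom in next.

```bash
python3 - <<'E'
from h import *
a=cv2.imread("pics/top0.png")[130:245,235:415]; b=cv2.imread("pics/side0.png")[160:300,260:400]
a=cv2.resize(a,None,fx=4.4,fy=4.4,interpolation=cv2.INTER_CUBIC); cv2.imwrite("pics/topc.png",a)
b=cv2.resize(b,None,fx=4.2,fy=4.2,interpolation=cv2.INTER_CUBIC); cv2.imwrite("pics/sidec.png",b)
E
```

```text
(no output)
```

View pics/topc.png

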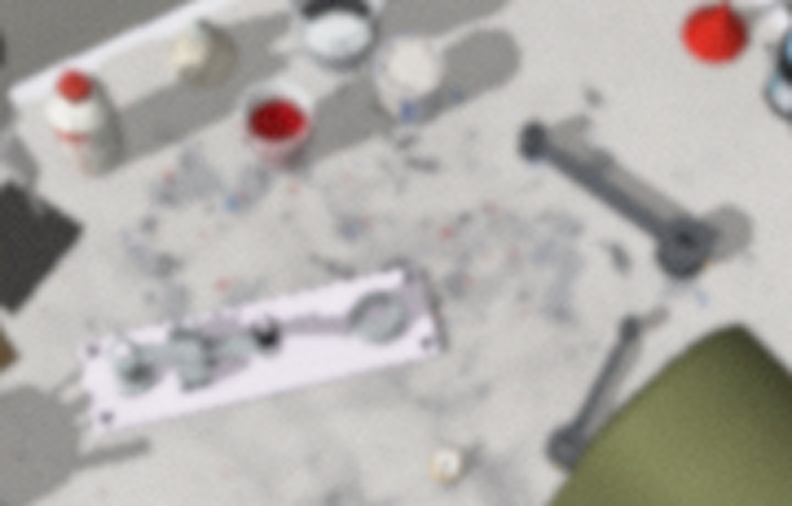

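View pics/sidec.png

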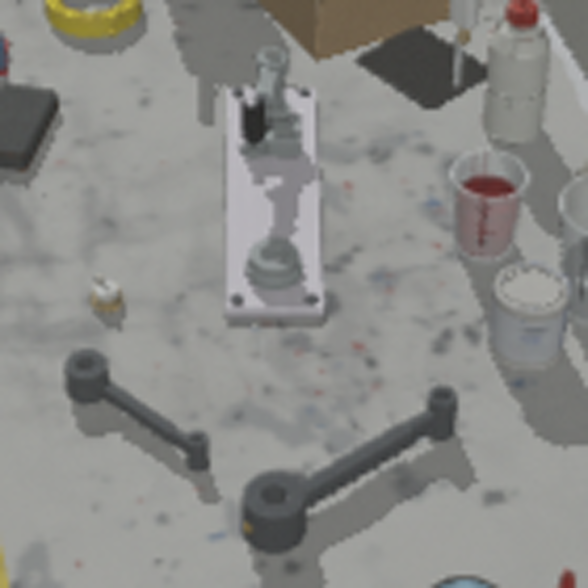

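In the crops, the seat is at top (380,316) and side (274,250), the knob at top (266,332) and side (256,100), and the post at top (138,365) and side (272,55). The big lever's boss is at top (684,243) and side (277,493), and its eye is at top (533,136) and side (443,402). The swing arm lies over the fixture.

```bash
cat >> h.py <<'E'
def tri(cs,uvs):
    A=[];b=[]
    for c,uv in zip(cs,uvs):
        o=-c[2].T@c[3]; d=onplane(c,uv,0)-o; d/=np.linalg.norm(d); M=np.eye(3)-np.outer(d,d); A.append(M); b.append(M@o)
    return np.linalg.lstsq(np.vstack(A),np.hstack(b),rcond=None)[0]
E
python3 - <<'E'
from h import *
T=cam("top");S=cam("side")
tp=lambda x,y:(235+x/4.4-.4,130+y/4.4-.4); sp=lambda x,y:(260+x/4.2-.4,160+y/4.2-.4)
for n,a,b,z in [("seat",(380,314),(274,250),35),("boss",(684,241),(277,493),44),("eye",(533,134),(443,402),44),("knob",(266,328),(256,98),128),("post",(135,365),(272,55),89)]:
    print(n,onplane(T,tp(*a),z).round(),onplane(S,sp(*b),z).round(),tri((T,S),(tp(*a),sp(*b))).round())
for n,c,f,pts in (("top",T,tp,[(82,352),(405,268),(442,350),(100,432)]),("side",S,sp,[(230,88),(317,90),(326,315),(227,315)])):
    P=[onplane(c,f(*p),12) for p in pts]; print(n,np.round(P,0).tolist(), np.mean(P,0).round(1))
h=None
hsv=cv2.cvtColor(T[0],cv2.COLOR_BGR2HSV)
m=((hsv[...,2]>195)&(hsv[...,0]>120)).astype(np.uint8); m[:185]=0;m[235:]=0;m[:,:245]=0;m[:,345:]=0
c=max(cv2.findContours(m,0,2)[0],key=cv2.contourArea); r=cv2.minAreaRect(c); print(r,[onplane(T,p,12).round() for p in cv2.boxPoints(r)])
for c,box,n in((T,(150,200,350,405),"t"),(S,(245,295,312,372),"s")):
    g=cv2.cvtColor(c[0],cv2.COLOR_BGR2GRAY).astype(int); q=np.zeros_like(g); y0,y1,x0,x1=box; q[y0:y1,x0:x1]=g[y0:y1,x0:x1]<95
    n_,l,st,ce=cv2.connectedComponentsWithStats(q.astype(np.uint8)); i=1+np.argmax(st[1:,4]); ys,xs=np.where(l==i)
    P=np.array([onplane(c,p,30)[:2] for p in zip(xs,ys)]); mu=P.mean(0); w,v=np.linalg.eigh(np.cov(P.T)); print(n,len(xs),mu.round(),np.degrees(np.arctan2(v[1,1],v[0,1])).round(1))
E
```

```text
seat [553. -56.  35.] [554. -50.  35.] [552. -55.  40.]
boss [ 478. -341.   44.] [ 478. -342.   44.] [ 479. -341.   43.]
eye [ 642. -271.   44.] [ 638. -280.   44.] [ 643. -273.   36.]
knob [560.  53. 128.] [565.  57. 128.] [562.  53. 130.]
post [597. 168.  89.] [610. 169.  89.] [604. 168.  87.]
top [[660.0, 205.0, 12.0], [590.0, -103.0, 12.0], [501.0, -94.0, 12.0], [581.0, 223.0, 12.0]] [582.8  57.9  12. ]
side [[581.0, 226.0, 12.0], [666.0, 200.0, 12.0], [583.0, -122.0, 12.0], [497.0, -99.0, 12.0]] [581.8  51.2  12. ]
((292.2864990234375, 209.24156188964844), (23.985013961791992, 80.64961242675781), 77.00537872314453) [array([677., 210.,  12.]), array([ 593., -115.,   12.]), array([492., -85.,  12.]), array([576., 233.,  12.])]
t 76 [ 476. -341.] 143.1
s 485 [ 529. -328.] -155.6
```

```bash
cat >> h.py <<'E'
def go(P,yaw=None):
    s=state(); R=cv2.Rodrigues(np.array(s["tcp_rot"],float))[0]; a=np.degrees(np.arctan2(R[1,0],R[0,0]))
    d=R.T@(np.array(P,float)-s["tool_pos"]); print("t",round(s["t"],2),"pos",s["tool_pos"].round(1),"toolx yaw",round(a,1),"open",round(s["opening"],1),"F",s["contact_force"].round(1),"j",s["joint_positions"].round(2),"tilt",R[:,2].round(3))
    print("units (20mm):",(d/20).round(2), "" if yaw is None else f"wz units {-(yaw-a)/6:.2f}")
E
python3 -m crank '[[[0,0,0,0,0,-0.94],[0,0,0,0,0,-0.94],[0,0,0,0,0,-0.94],[0,0,0,0,0,-0.94],[0,0,0,0,0,-0.94],[0,0,0,0,0,-0.94],[0,0,0,0,0,-0.94],[0,0,0,0,0,-0.94],[0,0,0,0,0,-0.94],[0,0,0,0,0,0]]]' 0.35
python3 -c "
from h import *
go((562,53,200),-23)"
```

```text
t: 1.45
tool_pos: [154.0, -527.9, 231.1]
tcp_rot: [-3.078, 0.627, 0.0]
contact_force: [-0.1, -0.9, -0.2]
opening: 55.5
t 1.45 pos [ 154.  -527.9  231.1] toolx yaw -23.0 open 55.5 F [-0.1 -0.9 -0.2] j [-1.35  0.3   1.52 -0.    1.32 -0.95] tilt [-0.  0. -1.]
units (20mm): [  7.42 -34.71   1.56] wz units -0.00
```

```bash
for i in 1 2 3; do :; done
python3 -m crank '[[[0.21,-1,0,0,0,0],[0.21,-1,0,0,0,0],[0.21,-1,0,0,0,0],[0.21,-1,0,0,0,0],[0.21,-1,0,0,0,0],[0.21,-1,0,0,0,0],[0.21,-1,0,0,0,0],[0.21,-1,0,0,0,0],[0.21,-1,0,0,0,0],[0.21,-1,0,0,0,0]]]' | tr '\n' ' '
python3 -m crank '[[[0.21,-1,0,0,0,0],[0.21,-1,0,0,0,0],[0.21,-1,0,0,0,0],[0.21,-1,0,0,0,0],[0.21,-1,0,0,0,0],[0.21,-1,0,0,0,0],[0.21,-1,0,0,0,0],[0.21,-1,0,0,0,0],[0.21,-1,0,0,0,0],[0.21,-1,0,0,0,0]]]' | tr '\n' ' '
python3 -m crank '[[[0.21,-1,0,0,0,0],[0.21,-1,0,0,0,0],[0.21,-1,0,0,0,0],[0.21,-1,0,0,0,0],[0.21,-1,0,0,0,0],[0.21,-1,0,0,0,0],[0.21,-1,0,0,0,0],[0.21,-1,0,0,0,0],[0,0,0,0,0,0],[0,0,0,0,0,0]]]' | tr '\n' ' '
python3 - <<'E'
from h import *
T=cam("top");S=cam("side"); go((562,53,160),-23)
print([onplane(T,(x,y),44).round() for x,y in ((377,203),(364,231))])
a=T[0][130:250,240:420]; b=S[0][150:300,250:400]
A=cv2.resize(a,(800,533),interpolation=2);B=cv2.resize(b,(600,600),interpolation=2)
A=cv2.resize(a,(450,300),interpolation=2);B=cv2.resize(S[0][140:300,240:420],(350,311),interpolation=2)
cv2.imwrite("pics/m1.png",np.hstack([A,B[:300]]))
# lever masks, cleaner
def lev(c,box,th,n):
    g=cv2.cvtColor(c[0],cv2.COLOR_BGR2GRAY); y0,y1,x0,x1=box; q=np.zeros_like(g); q[y0:y1,x0:x1]=(g[y0:y1,x0:x1]<th)*1
    _,l,st,_=cv2.connectedComponentsWithStats(q); i=1+np.argmax(st[1:,4]); ys,xs=np.where(l==i)
    print(n,len(xs),cv2.minAreaRect(np.c_[xs,ys].astype(np.float32)))
for th in (85,95,105,115): lev(T,(150,200,345,405),th,("T",th)); lev(S,(245,295,312,372),th,("S",th))
E
```

```text
t: 2.7 tool_pos: [271.4, -359.1, 231.3] tcp_rot: [3.079, -0.626, -0.0] contact_force: [0.3, 0.2, -0.0] opening: 55.3 t: 3.95 tool_pos: [387.8, -191.3, 231.3] tcp_rot: [-3.079, 0.626, -0.0] contact_force: [-0.2, 0.1, 0.6] opening: 55.4 t: 5.2 tool_pos: [480.5, -58.3, 231.2] tcp_rot: [3.079, -0.625, -0.0] contact_force: [0.5, 0.1, 0.4] opening: 55.5 t 5.3 pos [480.6 -58.6 231.3] toolx yaw -23.0 open 54.9 F [ 0.5 -0.1 -0.3] j [-0.2   0.15  1.7  -0.    1.29  0.2 ] tilt [ 0. -0. -1.]
units (20mm): [ 1.57 -6.73  3.57] wz units -0.00
[array([ 434., -251.,   44.]), array([ 358., -145.,   44.])]
('T', 85) 231 ((354.2600402832031, 191.68002319335938), (23.400001525878906, 14.000000953674316), 53.13010025024414)
('S', 85) 363 ((343.6000061035156, 272.70001220703125), (17.888545989990234, 58.58498001098633), 63.43495178222656)
('T', 95) 358 ((354.5, 180.5), (37.0, 19.0), 90.0)
('S', 95) 495 ((343.7000427246094, 272.4000244140625), (18.335756301879883, 59.03219223022461), 63.43495178222656)
('T', 105) 478 ((354.5, 177.5), (43.0, 19.0), 90.0)
('S', 105) 541 ((342.4615173339844, 270.1922607421875), (18.582456588745117, 60.46232223510742), 56.3099365234375)
('T', 115) 806 ((371.0, 177.5), (43.0, 52.0), 90.0)
('S', 115) 620 ((344.4000244140625, 274.8000183105469), (24.149532318115234, 60.821041107177734), 63.43495178222656)
```

View pics/m1.png

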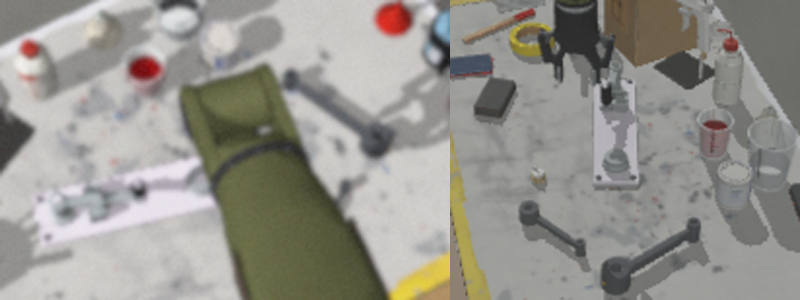

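The gripper is held high near the fixture. The knob is visible at about (606,92) in the mosaic's right half, and both levers are undisturbed.

```bash
python3 -m crank '[[[0.22,-0.96,0.4,0,0,0],[0.22,-0.96,0.4,0,0,0],[0.22,-0.96,0.4,0,0,0],[0.22,-0.96,0.4,0,0,0],[0.22,-0.96,0.4,0,0,0],[0.22,-0.96,0.5,0,0,0],[0.22,-0.96,0.5,0,0,0],[0,0,0,0,0,0],[0,0,0,0,0,0]]]' | tr '\n' ' '
python3 - <<'E'
from h import *
S=cam("side");T=cam("top"); go((562,53,90),-23)
for p in ((562,53,128),(562,53,160)): print(proj(S,p),proj(T,p))
a=cv2.resize(S[0][140:240,270:380],None,fx=5,fy=5,interpolation=2);cv2.imwrite("pics/m2.png",a)
E
```

```text
t: 6.42 tool_pos: [561.7, 53.2, 171.3] tcp_rot: [3.079, -0.626, 0.0] contact_force: [-0.3, -0.0, 0.5] opening: 55.6 t 6.53 pos [561.7  53.  171.7] toolx yaw -23.0 open 55.4 F [ 0.2 -0.  -0.6] j [ 0.03  0.39  1.55 -0.    1.21  0.43] tilt [ 0.001 -0.    -1.   ]
units (20mm): [ 0.01 -0.01  4.09] wz units -0.00
[320.09003398 183.67477935] [294.87575284 203.65133051]
[320.06205961 177.05787688] [294.33432203 200.89859491]
```

View pics/m2.png

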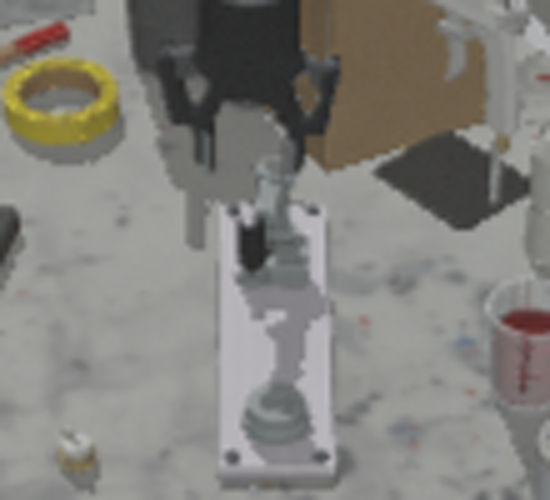

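The fingers (crop x≈205 and 293) straddle the knob (x≈252, top at y≈222), and its position matches the prediction. I'll descend and then swing it on the arc.

```bash
python3 -m crank '[[[0,0,0.8,0,0,0],[0,0,0.8,0,0,0],[0,0,0.8,0,0,0],[0,0,0.8,0,0,0],[0,0,0.8,0,0,0],[0,0,0,0,0,0],[0,0,0,0,0,0]]]' | tr '\n' ' '
python3 -m crank '[[[-0.68,0,0,0,0,1],[-0.68,0,0,0,0,1],[-0.68,0,0,0,0,1]]]' | tr '\n' ' '
```

```text
t: 7.4 tool_pos: [562.0, 53.4, 91.7] tcp_rot: [-3.079, 0.626, -0.001] contact_force: [0.8, 0.0, 0.1] opening: 55.3 t: 7.78 tool_pos: [526.4, 73.2, 92.2] tcp_rot: [-2.94, 1.105, -0.003] contact_force: [1.8, -0.3, -0.1] opening: 55.6
```

```bash
python3 -m crank '[[[-0.68,0,0,0,0,1],[-0.68,0,0,0,0,1],[-0.68,0,0,0,0,1],[-0.68,0,0,0,0,1],[-0.68,0,0,0,0,1],[-0.68,0,0,0,0,1]]]' | tr '\n' ' '
python3 -m crank '[[[-0.68,0,0,0,0,1],[-0.68,0,0,0,0,1],[-0.68,0,0,0,0,1],[-0.68,0,0,0,0,1],[-0.68,0,0,0,0,1],[0,0,0,0,0,0],[0,0,0,0,0,0],[0,0,0,0,0,0]]]' | tr '\n' ' '
python3 - <<'E'
from h import *
S=cam("side"); go((528,-320,150),-67)
a=cv2.resize(S[0][140:240,250:360],None,fx=5,fy=5,interpolation=2);cv2.imwrite("pics/m3.png",a)
E
```

```text
t: 8.52 tool_pos: [481.6, 140.0, 92.2] tcp_rot: [-2.454, 1.959, -0.002] contact_force: [0.5, -0.7, 0.5] opening: 55.7 t: 9.52 tool_pos: [480.1, 206.5, 91.5] tcp_rot: [-1.87, 2.524, -0.0] contact_force: [0.9, -0.0, 0.4] opening: 55.4 t 9.57 pos [480.1 206.5  91.4] toolx yaw -106.9 open 55.7 F [ 0.5  0.2 -0.1] j [0.34 0.4  1.74 0.   1.   2.2 ] tilt [ 0.  0. -1.]
units (20mm): [24.48 -9.97 -2.93] wz units -6.66
```

View pics/m3.png

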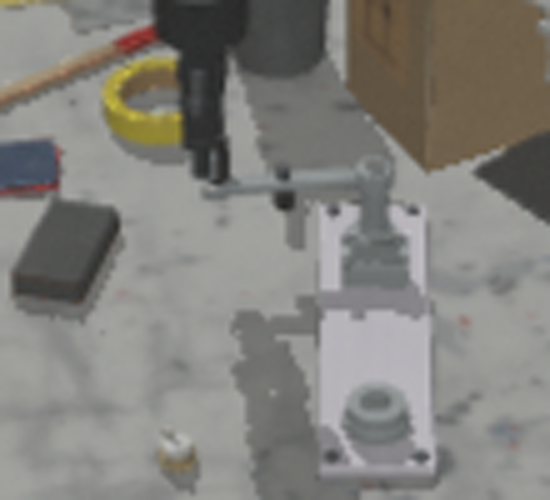

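The arm now points toward the robot at about 1.43 to 1.55 rad, with its tip at crop (210,190) and post at (373,170). I'll lift off and turn for the lever.

```bash
python3 -m crank '[[[0,0,-0.95,0,0,0],[0,0,-0.95,0,0,0],[0,0,-0.95,0,0,0],[0,0,-0.95,0,0,0],[0,0,0,0,0,0]]]' | tr '\n' ' '
python3 -m crank '[[[0,0,0,0,0,-0.94],[0,0,0,0,0,-0.94],[0,0,0,0,0,-0.94],[0,0,0,0,0,-0.94],[0,0,0,0,0,-0.94],[0,0,0,0,0,-0.94],[0,0,0,0,0,-0.94],[0,0,0,0,0,0]]]' | tr '\n' ' '
python3 -c "
from h import *
go((528,-320,160),-67.5)"
```

```text
t: 10.2 tool_pos: [480.5, 206.8, 168.3] tcp_rot: [-1.868, 2.523, -0.001] contact_force: [-0.3, 0.1, -1.2] opening: 55.6 t: 11.2 tool_pos: [479.7, 206.7, 166.4] tcp_rot: [2.611, -1.745, -0.001] contact_force: [0.6, 0.4, 0.5] opening: 55.3 t 11.2 pos [479.7 206.7 166.4] toolx yaw -67.5 open 55.3 F [0.6 0.4 0.5] j [0.34 0.3  1.67 0.   1.16 1.52] tilt [-0.001 -0.    -1.   ]
units (20mm): [25.26  7.84  0.33] wz units -0.00
```

```bash
python3 -m crank '[[[0.97,0.3,0,0,0,0],[0.97,0.3,0,0,0,0],[0.97,0.3,0,0,0,0],[0.97,0.3,0,0,0,0],[0.97,0.3,0,0,0,0],[0.97,0.3,0,0,0,0],[0.97,0.3,0,0,0,0],[0.97,0.3,0,0,0,0],[0.97,0.3,0,0,0,0]]]' | tr '\n' ' '
python3 -m crank '[[[0.97,0.3,0,0,0,0],[0.97,0.3,0,0,0,0],[0.97,0.3,0,0,0,0],[0.97,0.3,0,0,0,0],[0.97,0.3,0,0,0,0],[0.97,0.3,0,0,0,0],[0.97,0.3,0,0,0,0],[0.97,0.3,0,0,0,0],[0.97,0.3,0,0,0,0]]]' | tr '\n' ' '
python3 -m crank '[[[0.97,0.3,0,0,0,0],[0.97,0.3,0,0,0,0],[0.97,0.3,0,0,0,0],[0.97,0.3,0,0,0,0],[0.97,0.3,0,0,0,0],[0.97,0.3,0,0,0,0],[0.97,0.3,0,0,0,0],[0.97,0.3,0,0,0,0],[0,0,0,0,0,0],[0,0,0,0,0,0]]]' | tr '\n' ' '
python3 - <<'E'
from h import *
S=cam("side"); go((528,-320,4),-67.5)
for p in ((478,-341,44),(528,-320,32),(640,-274,44)): q=proj(S,p); print(q); cv2.circle(S[0],tuple(int(round(v*8)) for v in q),4,(0,0,255),-1,shift=3)
a=cv2.resize(S[0][210:310,290:400],None,fx=5,fy=5,interpolation=2);cv2.imwrite("pics/m4.png",a)
E
```

```text
t: 12.32 tool_pos: [496.8, 24.2, 166.7] tcp_rot: [2.61, -1.749, -0.001] contact_force: [0.5, -0.0, 0.6] opening: 55.7 t: 13.45 tool_pos: [514.0, -158.4, 167.2] tcp_rot: [-2.612, 1.746, 0.0] contact_force: [0.0, -1.1, -0.5] opening: 55.5 t: 14.7 tool_pos: [528.9, -318.6, 167.1] tcp_rot: [-2.612, 1.745, 0.001] contact_force: [-0.4, 0.3, 0.3] opening: 55.8 t 14.75 pos [ 529.  -318.4  167.2] toolx yaw -67.5 open 55.5 F [-0.1 -0.6 -0.4] j [-0.6   0.5   1.39  0.    1.25  0.58] tilt [-0.  0. -1.]
units (20mm): [0.06 0.07 8.16] wz units 0.00
[325.47468981 276.70320271]
[337.9525062  271.76830153]
[364.90448348 253.96396714]
```

View pics/m4.png

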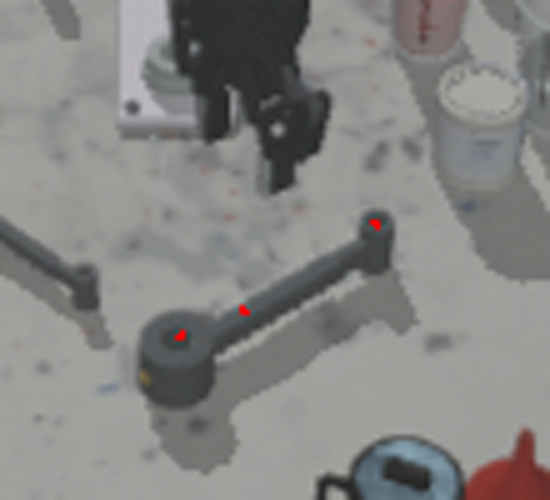

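The projected boss, balance and eye points fall on the large lever within about 1 px, so I'll descend.

```bash
python3 -m crank '[[[0,0,0.9,0,0,0],[0,0,0.9,0,0,0],[0,0,0.9,0,0,0],[0,0,0.9,0,0,0],[0,0,0.9,0,0,0],[0,0,0.9,0,0,0],[0,0,0.9,0,0,0],[0,0,0.9,0,0,0],[0,0,0.85,0,0,0],[0,0,0,0,0,0]]]' | tr '\n' ' '
python3 -c "
from h import *
go((528,-320,5),-67.5)"
```

```text
t: 16.0 tool_pos: [528.3, -318.4, 4.7] tcp_rot: [-2.612, 1.745, 0.004] contact_force: [0.5, 0.3, 0.5] opening: 55.6 t 16.0 pos [ 528.3 -318.4    4.7] toolx yaw -67.5 open 55.6 F [0.5 0.3 0.5] j [-0.6   0.71  1.48  0.    0.95  0.58] tilt [-0.002  0.001 -1.   ]
units (20mm): [ 0.07  0.05 -0.01] wz units 0.00
```

```bash
python3 -m crank '[[[0,0,0,0,0,0],[0,0,0,0,0,0],[0,0,0,0,0,0],[0,0,0,0,0,0],[0,0,0,0,0,0],[0,0,0,0,0,0],[0,0,0,0,0,0],[0,0,0,0,0,0]]]' 1 40 | tr '\n' ' '
python3 -m crank '[[[0,0,0,0,0,0],[0,0,0,0,0,0]]]' - 80 | tr '\n' ' '
python3 -m crank '[[[0,0,-0.3,0,0,0],[0,0,-0.5,0,0,0],[0,0,-0.7,0,0,0],[0,0,-0.7,0,0,0],[0,0,-0.7,0,0,0],[0,0,-0.7,0,0,0],[0,0,-0.7,0,0,0],[0,0,-0.5,0,0,0],[0,0,0,0,0,0],[0,0,0,0,0,0]]]' | tr '\n' ' '
python3 - <<'E'
from h import *
S=cam("side"); go((566,-2,110),-14.5); s=state(); print(s["torque"])
a=cv2.resize(S[0][190:300,290:400],None,fx=5,fy=5,interpolation=2);cv2.imwrite("pics/m5.png",a)
E
```

```text
t: 17.0 tool_pos: [529.5, -319.3, 7.3] tcp_rot: [2.612, -1.746, 0.003] contact_force: [0.3, -1.2, 5.7] opening: 15.1 t: 17.25 tool_pos: [529.5, -319.3, 7.4] tcp_rot: [2.612, -1.746, 0.004] contact_force: [0.2, -0.7, 7.5] opening: 14.5 t: 18.5 tool_pos: [528.7, -318.7, 101.7] tcp_rot: [-2.612, 1.745, 0.001] contact_force: [-0.2, 1.2, -4.4] opening: 15.0 t 18.55 pos [ 528.7 -318.7  101.6] toolx yaw -67.5 open 14.4 F [-0.8  0.5 -3.4] j [-0.6   0.58  1.44  0.    1.12  0.58] tilt [-0.001  0.001 -1.   ]
units (20mm): [-13.91  -7.78  -0.41] wz units -8.83
[ 0.00061034  0.01035597 -0.03058265]
```

View pics/m5.png

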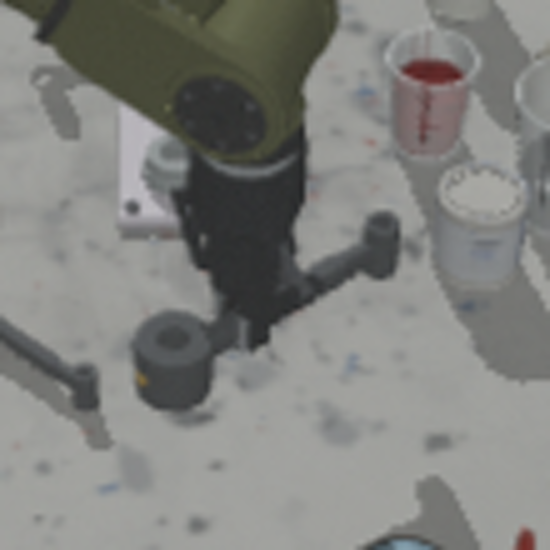

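The lever is lifted and level, gripped about where planned (boss at crop (172,345), eye at (382,235)). Next I'll raise it, turn it to the fixture's direction and carry it over.

```bash
python3 -m crank '[[[0,0,-0.6,0,0,0],[0,0,-0.6,0,0,0],[0,0,0,0,0,0]]]' | tr '\n' ' '
python3 -m crank '[[[0,0,0,0,0,-0.5],[0,0,0,0,0,-0.98],[0,0,0,0,0,-0.98],[0,0,0,0,0,-0.98],[0,0,0,0,0,-0.98],[0,0,0,0,0,-0.98],[0,0,0,0,0,-0.98],[0,0,0,0,0,-0.98],[0,0,0,0,0,-0.98],[0,0,0,0,0,-0.48]]]' | tr '\n' ' '
python3 -m crank '[[[0,0,0,0,0,0],[0,0,0,0,0,0]]]' | tr '\n' ' '
python3 -c "
from h import *
go((567,-2,120),-14.5)"
```

```text
t: 18.92 tool_pos: [529.4, -319.2, 127.9] tcp_rot: [2.612, -1.745, 0.004] contact_force: [0.4, -0.2, -3.3] opening: 14.4 t: 20.18 tool_pos: [528.9, -318.8, 126.1] tcp_rot: [-3.117, 0.395, 0.0] contact_force: [0.3, 0.2, -3.7] opening: 14.5 t: 20.42 tool_pos: [528.9, -318.8, 126.2] tcp_rot: [-3.116, 0.4, 0.0] contact_force: [-0.0, 0.1, -3.9] opening: 14.6 t 20.43 pos [ 528.9 -318.8  126.2] toolx yaw -14.6 open 14.6 F [-0.   0.1 -3.9] j [-0.6   0.55  1.43  0.    1.17 -0.35] tilt [-0.  0. -1.]
units (20mm): [ -2.16 -15.81   0.31] wz units -0.02
```

```bash
python3 -m crank '[[[-0.07,-0.5,0,0,0,0],[-0.13,-0.95,0,0,0,0],[-0.13,-0.95,0,0,0,0],[-0.13,-0.95,0,0,0,0],[-0.13,-0.95,0,0,0,0],[-0.13,-0.95,0,0,0,0],[-0.13,-0.95,0,0,0,0],[-0.13,-0.95,0,0,0,0],[-0.13,-0.95,0,0,0,0],[-0.13,-0.95,0,0,0,0]]]' | tr '\n' ' '
python3 -m crank '[[[-0.13,-0.95,0,0,0,0],[-0.13,-0.95,0,0,0,0],[-0.13,-0.95,0,0,0,0],[-0.13,-0.95,0,0,0,0],[-0.13,-0.95,0,0,0,0],[-0.13,-0.95,0,0,0,0],[-0.12,-0.6,0,0,0,0],[-0.07,-0.4,0,0,0,0],[0,0,0,0,0,0],[0,0,0,0,0,0]]]' | tr '\n' ' '
python3 -m crank '[[[0,0,0.5,0,0,0],[0,0,0.6,0,0,0],[0,0,0.4,0,0,0],[0,0,0,0,0,0],[0,0,0,0,0,0]]]' | tr '\n' ' '
python3 - <<'E'
from h import *
S=cam("side");T=cam("top"); go((567,-2,82),-14.5)
cv2.imwrite("pics/T.png",T[0]);cv2.imwrite("pics/S.png",S[0])
for p in ((553.5,-54,35),(598.5,120,35),(553.5,-54,130),(598.5,120,130)): print(p,proj(S,p).round(1),proj(T,p).round(1))
a=cv2.resize(S[0][140:240,270:380],None,fx=5.4,fy=5.4,interpolation=2);cv2.imwrite("pics/m6.png",a)
E
```

```text
t: 21.68 tool_pos: [550.7, -136.2, 126.3] tcp_rot: [3.116, -0.399, 0.0] contact_force: [0.4, -0.5, -3.7] opening: 14.8 t: 22.92 tool_pos: [565.4, -3.3, 126.3] tcp_rot: [3.116, -0.399, -0.0] contact_force: [-0.2, -0.4, -3.9] opening: 14.4 t: 23.55 tool_pos: [565.6, -2.9, 96.5] tcp_rot: [-3.116, 0.399, -0.0] contact_force: [-0.3, 0.2, -4.1] opening: 14.7 t 23.65 pos [565.6  -2.9  96.6] toolx yaw -14.6 open 14.6 F [ 0.1  0.8 -3.6] j [-0.07  0.48  1.61  0.    1.05  0.18] tilt [ 0.001 -0.    -1.   ]
units (20mm): [ 0.05 -0.06  0.73] wz units -0.01
(553.5, -54, 35) [325.1 219.8] [320.5 201. ]
(598.5, 120, 35) [324.7 190.6] [277.6 211. ]
(553.5, -54, 130) [325.1 200.7] [320.4 192.9]
(598.5, 120, 130) [324.7 171.9] [275.1 203.4]
```

View pics/m6.png

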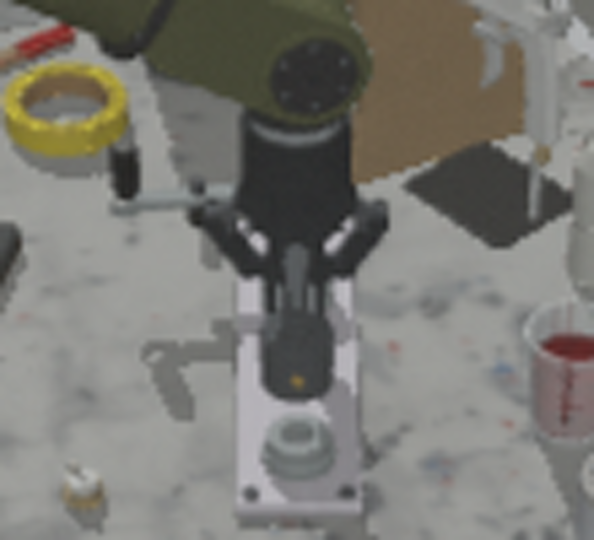

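The boss (crop x 262–333, bottom edge y≈400) is centred over the seat (297,435) in the lateral direction. The knob top is at (122,148), so the arm is clear. I'll check the along-axis position and the arm angle.

```bash
python3 - <<'E'
from h import *
S=cam("side")
k=onplane(S,(122/5.4+270-.4,148/5.4+140-.4),128); print("knob",k, "angle",np.radians(255.5-np.degrees(np.arctan2(k[1]-173,k[0]-612))%360))
for z in (85,90,95): print(z,proj(S,(553.5-6.8,-54-25,z)))
g=cv2.cvtColor(S[0],cv2.COLOR_BGR2GRAY); print(g[195:224,324:327].mean(1).round())
T=cam("top"); cv2.imwrite("pics/m7.png",cv2.resize(T[0][150:250,240:360],None,fx=5,fy=5,interpolation=2))
E
```

```text
knob [480.73972404 188.14886539 128.        ] angle 1.4326261208981796
85 [325.06899853 214.43341947]
90 [325.0731367  213.42205127]
95 [325.07728925 212.40716708]
[ 79.  81.  69.  66.  68.  67.  66.  65.  67.  66.  69.  68.  68.  67.
  76.  95.  84.  70.  68. 121. 173. 166. 148. 119. 109. 104. 112. 138.
 146.]
```

View pics/m7.png

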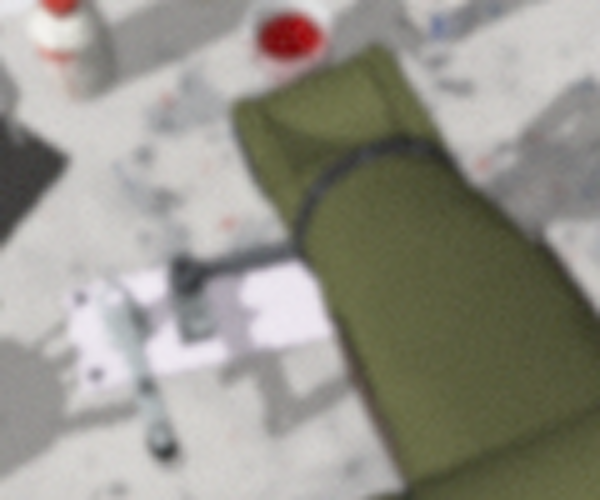

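The swing arm is at about 1.43 rad. The eye (crop (188,270)) is roughly 4 mm short of the rest along the axis and the boss agrees at about 2 mm, so I'll shift 4 mm and lower 15 mm.

```bash
python3 -m crank '[[[0,-0.1,0.25,0,0,0],[0,-0.1,0.25,0,0,0],[0,0,0.25,0,0,0],[0,0,0,0,0,0],[0,0,0,0,0,0],[0,0,0,0,0,0],[0,0,0,0,0,0],[0,0,0,0,0,0]]]' | tr '\n' ' '
python3 - <<'E'
from h import *
S=cam("side"); go((567,1,82),-14.5); print(state()["qvel"].round(4))
g=cv2.cvtColor(S[0],cv2.COLOR_BGR2GRAY); print(g[205:226,324:327].mean(1).round())
for z in (70,75,80): print(z,proj(S,(553.5-6.8,-54-25,z)))
cv2.imwrite("pics/m8.png",cv2.resize(S[0][140:240,270:380],None,fx=5.4,fy=5.4,interpolation=2))
E
```

```text
t: 24.75 tool_pos: [566.5, 1.0, 81.4] tcp_rot: [-3.116, 0.399, -0.0] contact_force: [-0.3, 1.0, -4.4] opening: 13.9 t 24.8 pos [566.5   1.   81.3] toolx yaw -14.6 open 14.6 F [-0.3 -0.8 -4.1] j [-0.06  0.5   1.61  0.    1.03  0.19] tilt [ 0. -0. -1.]
units (20mm): [ 0.03 -0.01 -0.03] wz units -0.01
[0.0007 0.0016 0.0002 0.0016 0.0004 0.0001]
[ 65.  66.  65.  68.  68.  68.  71.  89.  88.  71.  68.  79. 137. 118.
 109. 103. 111. 126. 125. 115. 110.]
70 [325.05666959 217.4466099 ]
75 [325.06076505 216.44568073]
80 [325.06487467 215.44128992]
```

View pics/m8.png

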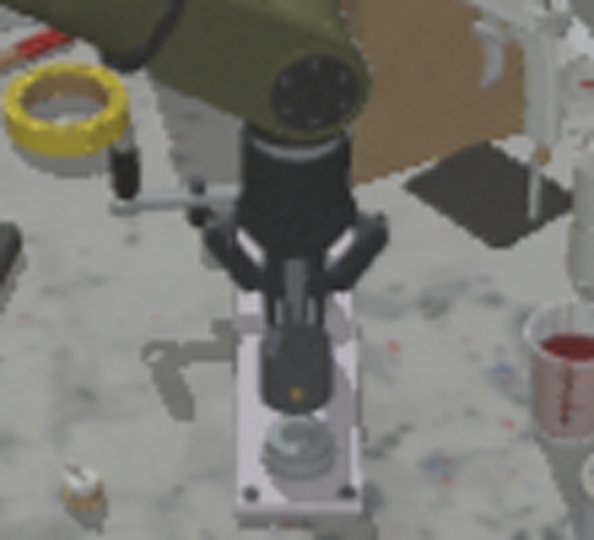

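The boss's bottom edge is at row ~216.4 against a predicted 216.4, and the boss (x≈297) is centred over the seat and clear of it. The arm is still, so I'll hand in.

```bash
python3 -c "
from plant import ticket; print(ticket.close_job())"
```

```text
the job is handed in; nothing more can be done
None
```

I swung the hold-down arm clear, then picked up the larger lever at its balance point. I handed the job in with the lever held still about 40 mm above the fixture. No verdict was reported.

**Last checks:**
- **Hold-down arm:** it stands at about 1.43 rad by the side camera, against the 1.2 rad needed.
- **Boss over seat:** its lower edge was at the predicted image row (216.4) for 75 mm above the bench, 40 mm above the seat. It was centred sideways over the seat.
- **Grip and stillness:** the fingers hold the bar at 14.6 mm opening with 80 N. The wrist carries about 4 N and joint speeds were near zero. The tool axis was vertical, but I judged the lever's own level only by eye.
- **Time:** about 25 s of the 58 s were used.

**Disagreements and things not checked:**
- Before the last correction, the top view put the eye about 4–5 mm short of the rest along the axis, while the side view put the boss only about 2 mm short. I shifted the lever 4 mm and rechecked only the boss, so the eye's final position is not confirmed. I expect it within about 5 mm, against the 20 mm allowed.
- The fingertips pressed on the bench with about 7 N as they closed for the grasp.
- The bar should be 16 mm wide but the opening reads 14.6 mm; I did not look into the difference.
- I did not measure the bystanders, but nothing looked moved in the pictures I viewed.

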